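Park the microscope objectives in their docks

TASK

Put each of the four microscope objectives into the parking dock of its own colour, standing upright and fully down on the dock's floor, and let go of it. They are delicate optics, so set each one down rather than dropping it, and leave the eyepiece and the lens-cleaner bottle where they stand.

Things in the scene. Friction and masses are not known exactly. Their poses are not given: they have to be found in the camera images.
- objective_red_center (a point): Microscope objective with a red shoulder and red band: a silvery cylinder 52 mm tall, 30 mm across, loose, standing upright on the bench. The barrel is 30 mm across from its foot to 40 mm up; above that a red cone narrows to 20 mm and ends in a 16 mm wide nose. The point is on its axis, half-way up (26 mm above its foot); z points up along the axis. Mass 0.08 to 0.2 kg.
- objective_yellow_center (a point): Microscope objective with a yellow shoulder and yellow band: a silvery cylinder 56 mm tall, 30 mm across, loose, standing upright on the bench. The barrel is 30 mm across from its foot to 44 mm up; above that a yellow cone narrows to 20 mm and ends in a 16 mm wide nose. The point is on its axis, half-way up (28 mm above its foot); z points up along the axis. Mass 0.08 to 0.2 kg.
- objective_green_center (a point): Microscope objective with a green shoulder and green band: a silvery cylinder 60 mm tall, 30 mm across, loose, standing upright on the bench. The barrel is 30 mm across from its foot to 48 mm up; above that a green cone narrows to 20 mm and ends in a 16 mm wide nose. The point is on its axis, half-way up (30 mm above its foot); z points up along the axis. Mass 0.08 to 0.2 kg.
- objective_blue_center (a point): Microscope objective with a blue shoulder and blue band: a silvery cylinder 64 mm tall, 30 mm across, loose, standing upright on the bench. The barrel is 30 mm across from its foot to 52 mm up; above that a blue cone narrows to 20 mm and ends in a 16 mm wide nose. The point is on its axis, half-way up (32 mm above its foot); z points up along the axis. Mass 0.08 to 0.2 kg.
- dock_red_seat (a point): Seat of the red dock: a low red round dish fixed to the bench, 66 mm outside diameter, rim 10 mm above the bench, with a white floor 48 mm across and 4 mm above the bench (the recess is 6 mm deep). The point is at the middle of the floor; z points up.
- dock_yellow_seat (a point): Seat of the yellow dock: a low yellow round dish fixed to the bench, 66 mm outside diameter, rim 10 mm above the bench, with a white floor 48 mm across and 4 mm above the bench (the recess is 6 mm deep). The point is at the middle of the floor; z points up.
- dock_green_seat (a point): Seat of the green dock: a low green round dish fixed to the bench, 66 mm outside diameter, rim 10 mm above the bench, with a white floor 48 mm across and 4 mm above the bench (the recess is 6 mm deep). The point is at the middle of the floor; z points up.
- dock_blue_seat (a point): Seat of the blue dock: a low blue round dish fixed to the bench, 66 mm outside diameter, rim 10 mm above the bench, with a white floor 48 mm across and 4 mm above the bench (the recess is 6 mm deep). The point is at the middle of the floor; z points up.
- eyepiece_center (a point): Bystander: a loose eyepiece standing upright, black with a grey foot, 56 mm tall, 38 mm across at most; the point is on its axis half-way up, z up.
- cleaner_center (a point): Bystander: a loose amber bottle of lens cleaner with a black cap, 80 mm tall, 34 mm across; the point is on its axis half-way up, z up.
Not all that is in view belongs to the job. Leave any purple look-alike of the part that bears objective_yellow_center alone.

How it is judged:
By the outcome, as a careful person would: the job done as asked, in the order asked, and still so for the second after the job is handed in, with the robot touching nothing.
It also fails if it takes over 96 s, if anything falls off the work surface, if the arm or the gripper's body presses on something with over 40 N, if the wrist force passes 120 N, or if a joint passes its speed limit or range.

ROBOT

A 7-joint arm with a two-finger parallel gripper is mounted at the origin on the work surface. World frame = base frame: x ahead of the robot, y to its left, z up, the work surface at z = 0. Lengths are in m, angles in rad, forces in N, time in s.
With the tool pointing down it reaches from about 0.425 to 0.875 m from the base axis. Payload 4.7 kg.
Tool frame: the origin (TCP) lies midway between the tips of the shut fingers; the grasp point (between the pads) lies ctrl.grasp_offset behind it (ctrl.grasp_offset is the distance from the TCP to the grasp point, in m); z points along the fingers, y is the line along which they close (so a half turn about z gives the same grasp; the last joint's range is limited). The gripper opens to 87 mm and grips with 3 to 60 N. Pads are 19 mm wide; open, the fingers measure 117 mm over their backs; the gripper's body (75 mm by 190 mm) begins 51 mm behind the grasp point.
Start: joints at [-1.181, 0.321, -0.07, 1.45, 0.023, 1.371, -0.057], TCP at [0.239, 0.605, 0.223] pointing down, gripper open.
Joint ranges: [-2.86, 2.86], [-0.3, 2.09], [-1.38, 1.24], [0.06, 2.45], [-1.56, 4.7], [0.09, 2.05], [-2.69, 2.69]. Speed limits (rad/s): [2.57, 2.57, 3.14, 3.14, 3.14, 3.14, 3.14].

INTERFACE

Orientations are given as a rotation vector (axis times angle).
In Python, from bench import ctrl gives the robot as it stands. The module is installed in compiled form; this text tells all that it offers.
- The arm moves only by the tool jog_arm, never from a script. Its argument "moves" is one flat list of numbers, 7 for each row, row after row: the shift along the tool's x, y, z in units of 30 cm (1.0 is 30 cm), then the turn, a rotation vector about the tool's x, y, z in units of 60 degrees (1.0 is 60 degrees), then the gripper's target within -1 to 1 (fully open at 1, half-way at 0, shut at -1). In form: [x, y, z, wx, wy, wz, fingers, x, y, z, wx, wy, wz, fingers, ...]. A call has exactly 8 rows; each row is the pose to reach, as a shift and turn from the pose commanded when the call began, along the tool's axes at that moment; what a row does not reach only later rows make up. A row lasts 1/8 s, in which the tool goes at most 62.5 mm and 10.7 degrees, less where a joint would pass 70% of its speed; a pose out of reach is approached as far as the arm can. A call with a number of a shift or a turn outside -1 to 1 is refused whole. A call with a gripper value outside its range is refused whole. The fingers move at their own pace and stop on an object; "newtons" is the grip in N (left out, the last holds). Time passes only in rows, so rows that repeat a pose let the fingers close, or fill a call up. It gives the time, the measured TCP pose, the force, the opening and the grip force at its end, in the units of the state.
- ctrl.get_state(): the state, without advancing time (a new reading comes with each control period).
- ctrl.get_image(name): name is "scene" or "top" or "wrist"; returns a dict with "pixels" (480x640x3 uint8, red, green, blue), "fx", "fy", "cx", "cy" (pixels), "xyz" and "rotation" of the camera in the world; the wrist camera has in their place "tool_from_camera" (4x4, takes a point from camera to tool coordinates, whose origin is the TCP and whose axes are the flange's). Camera axes: x right, y up, looking along -z (the intrinsics and any distortion apply to the point x, -y, -z); pixel columns grow to the right and rows downward; lengths in m; the calibration is good to about 2 mm. A picture is of the moment at which its call begins: read the wrist's pose just before it. There is no depth.
- ctrl.close_job(): hands the job in; it is judged then, once.
The state is a dict: "time": time; "joint_positions": joint angles; "qd": joint speeds; "joint_torque": joint torques, N m; "position": TCP position; "tool_rot": TCP orientation; "ft_force": force on the tool from outside, world axes, zero at the start; "torque": the same for the moment, N m; "grip_width": opening from 0.0 (shut) to 1.0 (fully open); "grip_force": force on a finger pad.
Only numpy, scipy, OpenCV 4.12 (cv2) and the standard library are available. Lean on these libraries where they do the work, as an engineer would, in place of code of your own. Each camera call takes 0.05 s, during which the arm holds its last target. There are 200 camera calls.

## Working session

There is one attempt and no reset: what is moved stays moved. The work goes in short steps, Python scripts to look and compute and a tool call to move; the robot and the scene stay as the last step left them, time stands still between calls to the robot, and variables do not carry over. Pictures are saved under pics/ and viewed, at most 14 in all, crops included, and the job is handed in when it is done.

Besides the shell and the picture viewer there is one more tool, called as name(argument=value, ...) on one line, values as JSON. jog_arm: Moves the arm, as the interface text tells. Its arguments: {"type":"object","properties":{"moves":{"type":"array"},"newtons":{"type":"number"}},"required":["moves"]}

```bash
mkdir -p pics
cat > h.py <<'E'
import numpy as np, cv2
from bench import ctrl
from scipy.spatial.transform import Rotation as R
def snap(name,fn=None):
    s=ctrl.get_state(); im=ctrl.get_image(name)
    if fn: cv2.imwrite('pics/'+fn+'.png',im['pixels'][:,:,::-1])
    if name=='wrist':
        T=np.eye(4);T[:3,:3]=R.from_rotvec(s['tool_rot']).as_matrix();T[:3,3]=s['position']
        T=T@np.array(im['tool_from_camera']); im['xyz']=T[:3,3]; im['R']=T[:3,:3]
    else:
        r=np.array(im['rotation'],float); im['R']=r if r.shape==(3,3) else R.from_rotvec(r).as_matrix()
    return im
def ray(im,u,v,z):
    d=im['R']@np.array([(u-im['cx'])/im['fx'],-(v-im['cy'])/im['fy'],-1]); o=np.array(im['xyz'])
    return o+d*(z-o[2])/d[2]
E
python3 - <<'E'
from h import *
print(ctrl.get_state(),ctrl.grasp_offset)
for n in('top','scene'):
    im=snap(n,n+'0'); print({k:v for k,v in im.items() if k!='pixels'})
E
```

```text
{'time': 0.0, 'joint_positions': array([-1.18090128,  0.32183274, -0.07009682,  1.45166556,  0.02263439,
        1.37077477, -0.05690503]), 'qd': array([ 0.00079953,  0.0017255 ,  0.00214403, -0.00168001, -0.00177628,
       -0.00084774, -0.00054959]), 'joint_torque': array([-3.28357073e-04, -4.91296971e+01, -4.04204344e-01, -3.12537789e+01,
       -6.39297324e-02,  4.38735075e-02,  1.73681069e-04]), 'position': array([0.23840963, 0.60411637, 0.22146002]), 'tool_rot': array([-5.86719814e-01, -3.08608478e+00,  2.95183386e-03]), 'ft_force': array([-0.03193424, -0.63253454, -0.21565475]), 'torque': array([-0.02457127, -0.04943954,  0.01792896]), 'grip_force': 0.0, 'grip_width': 0.9984883248384134} 0.0187
{'fx': 438.2513024557673, 'fy': 438.2513024557673, 'cx': 326.0866300253437, 'cy': 248.75796938342356, 'xyz': array([0.45106205, 0.00132395, 0.92755365]), 'rotation': array([ 0.10165816, -0.09176753, -1.54985535]), 'R': array([[ 0.01910678,  0.99221181, -0.12308802],
       [-0.99980424,  0.01832829, -0.00745403],
       [-0.00513998,  0.12320635,  0.99236776]])}
{'fx': 521.5475583243438, 'fy': 521.5475583243438, 'cx': 309.25907823608935, 'cy': 243.41124761679072, 'xyz': array([1.23184873, 0.57859627, 0.74639133]), 'rotation': array([0.46784438, 1.03280541, 2.07824441]), 'R': array([[-0.64802227, -0.46587611,  0.60251688],
       [ 0.76158463, -0.38859731,  0.51863376],
       [-0.00748265,  0.79495382,  0.6066238 ]])}
```

View pics/top0.png

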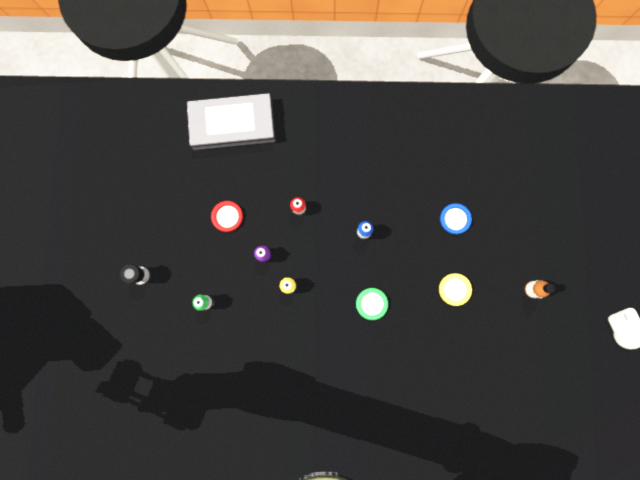

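View pics/scene0.png

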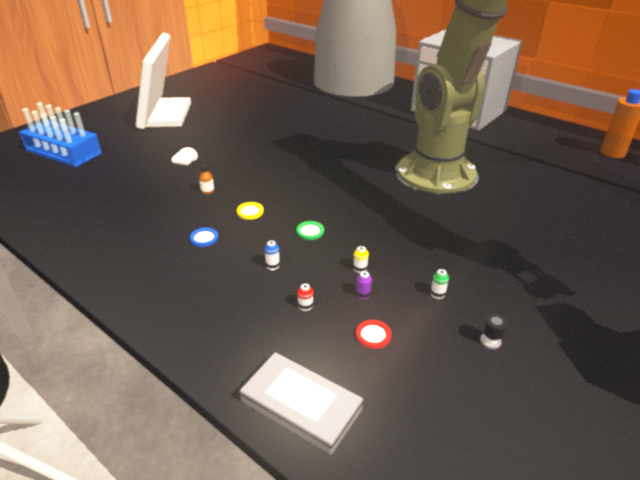

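Top view: the four objectives are red (298,206), blue (365,230), yellow (287,286) and green (202,303). The docks are red (227,216), blue (456,219), yellow (455,290) and green (372,304).

Things that could be confused: the purple look-alike (262,254) with yellow (287,286), the orange bottle (540,289), the black eyepiece (135,273), and each ring dock with the cap of the same colour. The blue rack shows only in the scene view.

```bash
cat >> h.py <<'E'
HUE={'red':(175,6),'yellow':(22,34),'green':(50,85),'blue':(100,125),'purple':(130,160)}
H={'red':.052,'yellow':.056,'green':.060,'blue':.064,'purple':.056}
def blobs(px,c,minA=15):
    h=cv2.cvtColor(px,cv2.COLOR_RGB2HSV); a,b=HUE[c]
    hu=(h[...,0]>=a)&(h[...,0]<=b) if a<b else (h[...,0]>=a)|(h[...,0]<=b)
    m=(hu&(h[...,1]>130)&(h[...,2]>60)).astype(np.uint8)
    cs,_=cv2.findContours(m,cv2.RETR_EXTERNAL,cv2.CHAIN_APPROX_NONE)
    o=[]
    for k in cs:
        A=cv2.contourArea(k)
        if A>minA:
            M=cv2.moments(k); o.append((round(M['m10']/M['m00'],1),round(M['m01']/M['m00'],1),A))
    return sorted(o,key=lambda t:-t[2])
E
python3 - <<'E'
from h import *
t=snap('top');s=snap('scene')
for c in HUE:
    bt=[b for b in blobs(t['pixels'],c) if 100<b[1]<400];bs=[b for b in blobs(s['pixels'],c) if b[1]>170 and 180<b[0]<520]
    print(c,[(b,ray(t,b[0],b[1],.01 if b[2]>450 else H[c]-.008)[:2].round(4)) for b in bt[:3]])
    print('   scene',[(b,ray(s,b[0],b[1],z)[:2].round(4)) for b in bs[:3] for z in(.01,H[c]-.008)])
for n,(u,v) in dict(eye=(135,274),).items(): print(n,ray(t,u,v,.03))
print('bottle',ray(t,540,289,.04))
big=cv2.resize(t['pixels'][180:330,170:410],None,fx=3.3,fy=3.3,interpolation=cv2.INTER_CUBIC)
cv2.imwrite('pics/crop1.png',big[:,:,::-1])
E
```

```text
red [((226.5, 215.9, 789.0), array([0.6315, 0.2219])), ((297.2, 204.1, 170.5), array([0.6522, 0.0692]))]
   scene [((373.2, 333.6, 815.5), array([0.6374, 0.2247])), ((373.2, 333.6, 815.5), array([0.6648, 0.241 ])), ((305.0, 293.1, 115.5), array([0.6352, 0.0521])), ((305.0, 293.1, 115.5), array([0.6627, 0.0764]))]
yellow [((455.1, 289.1, 846.0), array([ 0.4852, -0.2621])), ((286.6, 284.8, 187.5), array([0.486 , 0.0856]))]
   scene [((249.7, 210.0, 389.5), array([ 0.4908, -0.2582])), ((249.7, 210.0, 389.5), array([ 0.529, -0.215])), ((360.9, 254.6, 104.5), array([0.4574, 0.0657])), ((360.9, 254.6, 104.5), array([0.4974, 0.0922]))]
green [((201.7, 301.9, 52.5), array([0.4488, 0.2529])), ((384.8, 300.7, 18.5), array([ 0.4581, -0.1105]))]
   scene [((310.2, 229.7, 378.0), array([ 0.4575, -0.0845])), ((310.2, 229.7, 378.0), array([ 0.5017, -0.0467])), ((441.4, 277.0, 40.5), array([0.4095, 0.243 ])), ((441.4, 277.0, 40.5), array([0.4564, 0.2621]))]
blue [((455.4, 218.4, 793.0), array([ 0.6349, -0.2653])), ((365.5, 227.9, 166.5), array([ 0.603 , -0.0707]))]
   scene [((203.5, 236.6, 415.5), array([ 0.641 , -0.2611])), ((203.5, 236.6, 415.5), array([ 0.6779, -0.2086])), ((271.2, 247.6, 39.0), array([ 0.5688, -0.108 ])), ((271.2, 247.6, 39.0), array([ 0.6102, -0.0652]))]
purple [((262.0, 253.4, 190.0), array([0.5483, 0.1373]))]
   scene [((364.7, 284.6, 142.5), array([0.5346, 0.1314])), ((364.7, 284.6, 142.5), array([0.5705, 0.1545]))]
eye [0.50291274 0.39944778 0.03      ]
bottle [ 0.48749711 -0.42405687  0.04      ]
```

View pics/crop1.png

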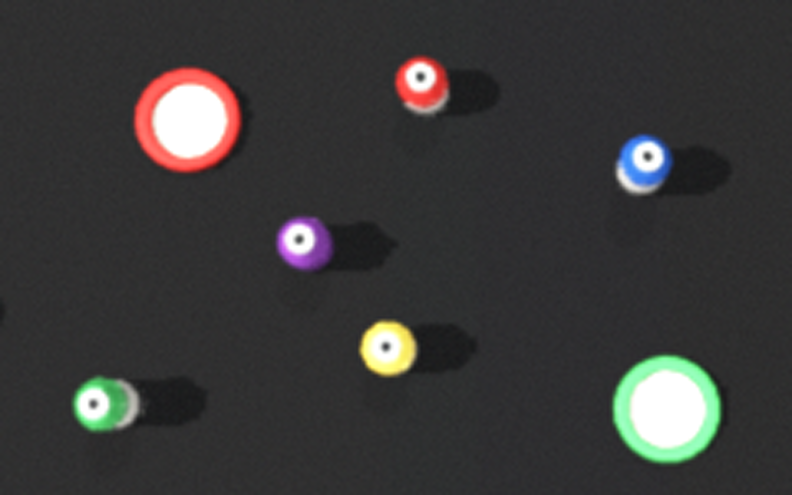

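The close crop confirms the choice: yellow at crop (387,347) is the bright yellow one with a white nose, and purple at (304,242) is the look-alike to avoid. I start with green, keeping the tool's y along world y.

```bash
cat >> h.py <<'E'
def need(x,y,z,yaw=0):
    s=ctrl.get_state(); r=R.from_rotvec(s['tool_rot']); tgt=R.from_euler('z',yaw,degrees=True)*R.from_rotvec([0,np.pi,0])
    sh=r.inv().apply(np.array([x,y,z])-s['position'])/.3; tu=(r.inv()*tgt).as_rotvec()/np.deg2rad(60)
    print('t',round(s['time'],2),'pos',s['position'].round(4),'shift',sh.round(3),'turn',tu.round(3),'rows',round(max(np.linalg.norm(sh)*.3/.0625,np.linalg.norm(tu)*60/10.7),1))
E
python3 -c "
from h import *
need(.45,.256,.18)"
```

```text
t 0.2 pos [0.2385 0.6043 0.2219] shift [-1.082 -0.821  0.141] turn [-0.001 -0.    -0.359] rows 6.6
```

jog_arm(moves=[-0.2, -0.15, 0.02, 0, 0, -0.12, 1, -0.4, -0.3, 0.05, 0, 0, -0.24, 1, -0.6, -0.45, 0.08, 0, 0, -0.36, 1, -0.8, -0.6, 0.1, 0, 0, -0.36, 1, -0.95, -0.72, 0.12, 0, 0, -0.36, 1, -1, -0.8, 0.14, 0, 0, -0.36, 1, -1, -0.82, 0.14, 0, 0, -0.36, 1, -1, -0.82, 0.14, 0, 0, -0.36, 1], newtons=15)

```text
time: 1.2
position: [0.4274, 0.265, 0.1805]
tool_rot: [-0.002, -3.141, -0.001]
ft_force: [-0.5, 1.9, -0.2]
grip_width: 1.0
grip_force: 0.0
```

```bash
python3 -c "
from h import *
im=snap('wrist','w1'); print(im['xyz'],im['R'].round(2)); print(blobs(im['pixels'],'green'))
need(.45,.256,.18)"
```

```text
[0.34244509 0.26484709 0.34270145] [[ 0.   -0.95 -0.3 ]
 [ 1.    0.   -0.  ]
 [ 0.   -0.3   0.95]]
[(295.8, 247.3, 145.0)]
t 1.25 pos [0.4269 0.2668 0.1808] shift [-0.077 -0.036  0.003] turn [ 0.001 -0.     0.002] rows 0.4
```

View pics/w1.png

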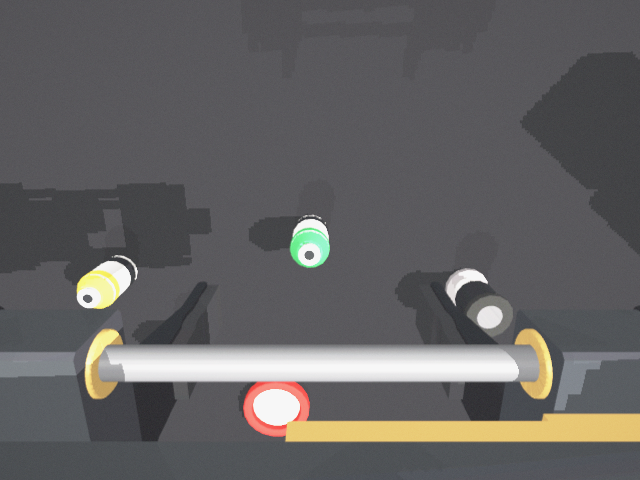

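The wrist view shows the green nose hole at (309,255), with yellow at (97,291) on the left, the eyepiece at (480,300) on the right and the red dock at (276,407).

```bash
python3 -c "
from h import *
im=snap('wrist'); print('green',ray(im,309,255,.06),'yel',ray(im,87.5,298,.056),'reddock',ray(im,276,407,.006))
p=ray(im,309,255,.06); need(p[0],p[1],.016)"
```

```text
green [0.44828004 0.26011652 0.06      ] yel [0.48586149 0.08715703 0.056     ] reddock [0.63208137 0.22492102 0.006     ]
t 1.3 pos [0.4266 0.2677 0.1808] shift [-0.072 -0.026  0.549] turn [0.001 0.    0.003] rows 2.7
```

jog_arm(moves=[-0.072, -0.025, 0.1, 0, 0, 0, 1, -0.072, -0.025, 0.25, 0, 0, 0, 1, -0.072, -0.025, 0.4, 0, 0, 0, 1, -0.072, -0.025, 0.5, 0, 0, 0, 1, -0.072, -0.025, 0.545, 0, 0, 0, 1, -0.072, -0.025, 0.545, 0, 0, 0, 1, -0.072, -0.025, 0.545, 0, 0, 0, -0.6, -0.072, -0.025, 0.545, 0, 0, 0, -0.6])

```text
time: 2.3
position: [0.4499, 0.259, 0.0185]
tool_rot: [-0.002, 3.139, 0.003]
ft_force: [-0.4, -0.8, -0.5]
grip_width: 0.853
grip_force: 0.0
```

jog_arm(moves=[0, 0, 0, 0, 0, 0, -0.8, 0, 0, 0, 0, 0, 0, -0.8, 0, 0, 0, 0, 0, 0, -0.8, 0, 0, 0, 0, 0, 0, -0.8, 0, 0, 0, 0, 0, 0, -0.8, 0, 0, 0, 0, 0, 0, -0.8, 0, 0, 0, 0, 0, 0, -0.8, 0, 0, 0, 0, 0, 0, -0.8])

```text
time: 3.3
position: [0.449, 0.2582, 0.0171]
tool_rot: [-0.002, 3.142, -0.0]
ft_force: [0.4, -0.6, 0.3]
grip_width: 0.343
grip_force: 15.0
```

jog_arm(moves=[0, 0, -0.12, 0, 0, 0, -0.8, 0, 0, -0.3, 0, 0, 0, -0.8, 0, -0.15, -0.4, 0, 0, 0, -0.8, 0, -0.34, -0.4, 0, 0, 0, -0.8, 0, -0.53, -0.4, 0, 0, 0, -0.8, 0, -0.72, -0.4, 0, 0, 0, -0.8, 0, -0.88, -0.4, 0, 0, 0, -0.8, 0, -0.95, -0.4, 0, 0, 0, -0.8])

```text
time: 4.3
position: [0.4488, -0.0299, 0.137]
tool_rot: [0.005, 3.141, 0.0]
ft_force: [0.3, 0.7, -1.5]
grip_width: 0.338
grip_force: 15.0
```

```bash
python3 -c "
from h import *
im=snap('wrist','w2');im=snap('wrist'); b=blobs(im['pixels'],'green'); print(b,[ray(im,k[0],k[1],.01) for k in b[:2]])
need(.456,-.09,.137);print(ctrl.get_state()['grip_width'])"
```

```text
[(318.1, 327.6, 1891.0), (220.6, 227.3, 1152.0), (318.1, 306.2, 473.5)] [array([ 0.53507314, -0.03254941,  0.01      ]), array([ 0.45033536, -0.10463578,  0.01      ])]
t 4.4 pos [ 0.449  -0.0294  0.137 ] shift [-0.024 -0.202 -0.   ] turn [-0.     0.    -0.004] rows 1.0
0.3402752284659715
```

View pics/w2.png

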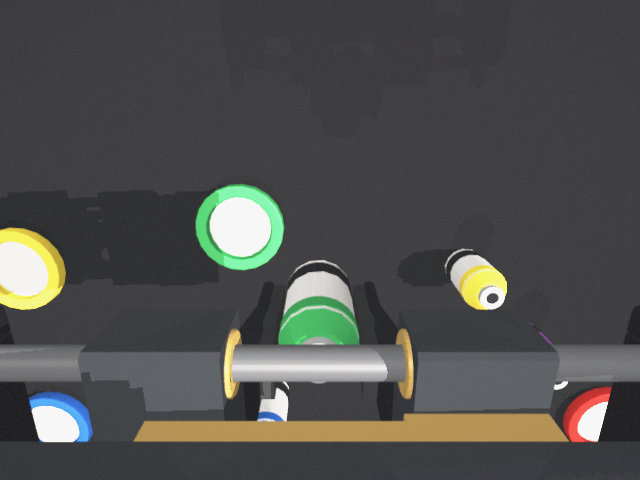

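The green objective is held upright at (318,310). The green dock is centred at (239.5,227) and the yellow objective's nose is at (492,298).

```bash
python3 -c "
from h import *
im=snap('wrist'); p=ray(im,239.5,227,.01); print(p,'yel',ray(im,492,298,.056),'yd',ray(im,22,268,.01)); need(p[0],p[1],.0212)
t=snap('top'); print(ray(t,372.1,303.9,.007))"
```

```text
[ 0.45036038 -0.08801692  0.01      ] yel [0.48617862 0.08529069 0.056     ] yd [ 0.48263426 -0.2569507   0.01      ]
t 4.45 pos [ 0.4491 -0.0274  0.1369] shift [-0.004 -0.202  0.386] turn [ 0.001 -0.    -0.001] rows 2.1
[ 0.45129134 -0.08980365  0.007     ]
```

jog_arm(moves=[-0.005, -0.12, 0, 0, 0, 0, -0.8, -0.005, -0.2, 0.05, 0, 0, 0, -0.8, -0.005, -0.2, 0.15, 0, 0, 0, -0.8, -0.005, -0.2, 0.25, 0, 0, 0, -0.8, -0.005, -0.2, 0.32, 0, 0, 0, -0.8, -0.005, -0.2, 0.36, 0, 0, 0, -0.8, -0.005, -0.2, 0.375, 0, 0, 0, -0.8, -0.005, -0.2, 0.375, 0, 0, 0, -0.8])

```text
time: 5.5
position: [0.4514, -0.0864, 0.0249]
tool_rot: [-0.003, 3.141, 0.0]
ft_force: [-0.0, 0.5, -1.2]
grip_width: 0.34
grip_force: 15.0
```

```bash
cat >> h.py <<'E'
def z(n=4):
    import time
    s=[]
    for i in range(n): ctrl.get_image('wrist'); q=ctrl.get_state(); s.append(np.r_[q['position'],q['ft_force'][2]])
    print('mean',np.mean(s,0).round(4),'t',q['time'],q['grip_width'])
E
python3 -c "
from h import *
z()"
```

```text
mean [ 0.4516 -0.0867  0.0252 -1.3566] t 5.7 0.34012467706495875
```

jog_arm(moves=[0, -0.007, 0.004, 0, 0, 0, -0.8, 0, -0.007, 0.008, 0, 0, 0, -0.8, 0, -0.007, 0.011, 0, 0, 0, -0.8, 0, -0.007, 0.013, 0, 0, 0, -0.8, 0, -0.007, 0.014, 0, 0, 0, -0.8, 0, -0.007, 0.015, 0, 0, 0, -0.8, 0, -0.007, 0.015, 0, 0, 0, -0.8, 0, -0.007, 0.015, 0, 0, 0, -0.8])

```text
time: 6.7
position: [0.451, -0.0889, 0.021]
tool_rot: [0.002, -3.141, -0.001]
ft_force: [-4.5, 0.0, 8.9]
grip_width: 0.34
grip_force: 15.0
```

jog_arm(moves=[0, 0, 0, 0, 0, 0, -0.4, 0, 0, 0, 0, 0, 0, 0, 0, 0, 0, 0, 0, 0, 0.3, 0, 0, 0, 0, 0, 0, 0.3, 0, 0, -0.03, 0, 0, 0, 0.4, 0, 0, -0.15, 0, 0, 0, 1, 0, 0, -0.3, 0, 0, 0, 1, 0, 0, -0.45, 0, 0, 0, 1])

```text
time: 7.7
position: [0.4508, -0.089, 0.157]
tool_rot: [-0.001, 3.141, -0.0]
ft_force: [1.5, 0.5, -0.2]
grip_width: 0.949
grip_force: 0.0
```

```bash
python3 -c "
from h import *
snap('wrist','w3'); need(.486,.086,.137)"
```

```text
t 7.75 pos [ 0.4545 -0.0895  0.1629] shift [-0.104  0.585  0.088] turn [0.   0.01 0.  ] rows 2.9
```

View pics/w3.png

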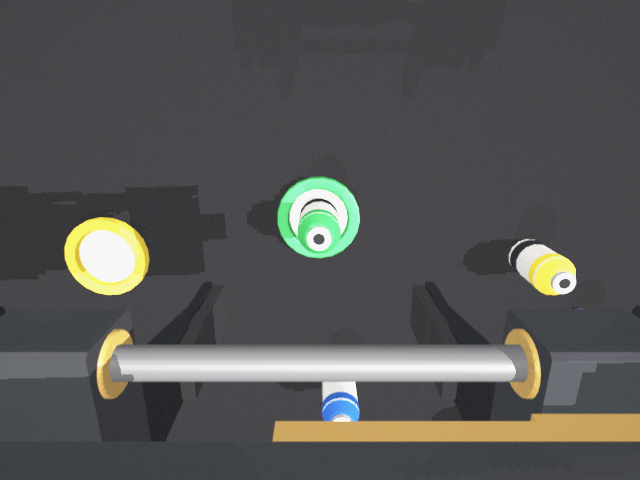

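Green stands centred in its dock (318,225). Next is yellow.

jog_arm(moves=[-0.04, 0.19, 0, 0, 0, 0, 1, -0.08, 0.38, 0, 0, 0, 0, 1, -0.112, 0.54, 0, 0, 0, 0, 1, -0.112, 0.583, 0.05, 0, 0, 0, 1, -0.112, 0.583, 0.2, 0, 0, 0, 1, -0.112, 0.583, 0.35, 0, 0, 0, 1, -0.112, 0.583, 0.44, 0, 0, 0, 1, -0.112, 0.583, 0.47, 0, 0, 0, 1])

```text
time: 8.75
position: [0.4827, 0.0847, 0.0123]
tool_rot: [-0.0, -3.138, 0.003]
ft_force: [-0.0, 0.7, 0.3]
grip_width: 1.0
grip_force: 0.0
```

jog_arm(moves=[0, 0, 0, 0, 0, 0, -0.8, 0, 0, 0, 0, 0, 0, -0.8, 0, 0, 0, 0, 0, 0, -0.8, 0, 0, 0, 0, 0, 0, -0.8, 0, 0, 0, 0, 0, 0, -0.8, 0, 0, 0, 0, 0, 0, -0.8, 0, 0, 0, 0, 0, 0, -0.8, 0, 0, 0, 0, 0, 0, -0.8])

```text
time: 9.75
position: [0.4843, 0.0859, 0.0141]
tool_rot: [0.002, -3.142, 0.0]
ft_force: [-0.9, -0.5, 1.4]
grip_width: 0.34
grip_force: 15.0
```

```bash
python3 -c "
from h import *
z(3)"
```

```text
mean [0.4843 0.086  0.0141 1.3063] t 9.9 0.3358378559855214
```

jog_arm(moves=[0, 0, -0.12, 0, 0, 0, -0.8, 0, 0, -0.3, 0, 0, 0, -0.8, 0, -0.15, -0.4, 0, 0, 0, -0.8, 0, -0.34, -0.4, 0, 0, 0, -0.8, 0, -0.53, -0.4, 0, 0, 0, -0.8, 0, -0.72, -0.4, 0, 0, 0, -0.8, 0, -0.88, -0.4, 0, 0, 0, -0.8, 0, -0.95, -0.4, 0, 0, 0, -0.8])

```text
time: 10.9
position: [0.4837, -0.2023, 0.1339]
tool_rot: [-0.005, -3.141, 0.001]
ft_force: [0.2, 1.4, -2.2]
grip_width: 0.339
grip_force: 15.0
```

```bash
cat >> h.py <<'E'
def dock(c,zt,name='wrist'):
    z(3); im=snap(name); px=im['pixels']; b=[k for k in blobs(px,c,200) ]
    h=cv2.cvtColor(px,cv2.COLOR_RGB2HSV)
    w=((h[...,1]<60)&(h[...,2]>150)).astype(np.uint8)
    cs,_=cv2.findContours(w,cv2.RETR_EXTERNAL,cv2.CHAIN_APPROX_NONE)
    for k in cs:
        if len(k)>40:
            (u,v),ax,_=cv2.fitEllipse(k); p=ray(im,u,v,.004); print('white',round(u),round(v),np.round(ax),p.round(4))
    for k in b: print(c,k,ray(im,k[0],k[1],.01).round(4))
E
python3 -c "
from h import *
dock('yellow',0); need(.484,-.26,.0181)"
```

```text
mean [ 0.4838 -0.2019  0.1338 -1.7903] t 11.05 0.3386567483784003
white 27 357 [  7. 101.] [ 0.5991 -0.4427  0.004 ]
white 306 367 [ 31. 190.] [ 0.6094 -0.2101  0.004 ]
white 318 342 [ 2. 23.] [ 0.5853 -0.1998  0.004 ]
white 321 361 [ 92. 104.] [ 0.6039 -0.1972  0.004 ]
white 318 309 [59. 63.] [ 0.5546 -0.1996  0.004 ]
white 315 172 [107. 191.] [ 0.4451 -0.2017  0.004 ]
white 14 235 [36. 55.] [ 0.4925 -0.4286  0.004 ]
white 233 225 [58. 62.] [ 0.4848 -0.2635  0.004 ]
white 507 196 [27. 30.] [ 0.4629 -0.061   0.004 ]
white 438 167 [65. 86.] [ 0.4417 -0.1138  0.004 ]
white 467 179 [51. 67.] [ 0.4503 -0.0922  0.004 ]
white 511 158 [ 5. 23.] [ 0.4354 -0.0624  0.004 ]
yellow (318.4, 324.5, 2710.5) [ 0.5654 -0.1994  0.01  ]
yellow (211.3, 227.7, 1483.5) [ 0.485 -0.278  0.01 ]
t 11.1 pos [ 0.4845 -0.198   0.1336] shift [ 0.001 -0.207  0.385] turn [ 0.001 -0.001  0.001] rows 2.1
```

jog_arm(moves=[0, -0.12, 0, 0, 0, 0, -0.8, 0, -0.21, 0.05, 0, 0, 0, -0.8, 0, -0.21, 0.15, 0, 0, 0, -0.8, 0, -0.21, 0.25, 0, 0, 0, -0.8, 0, -0.21, 0.32, 0, 0, 0, -0.8, 0, -0.21, 0.36, 0, 0, 0, -0.8, 0, -0.21, 0.372, 0, 0, 0, -0.8, 0, -0.21, 0.375, 0, 0, 0, -0.8])

```text
time: 12.1
position: [0.4853, -0.2616, 0.022]
tool_rot: [-0.003, 3.141, 0.0]
ft_force: [-0.5, -1.1, -1.2]
grip_width: 0.339
grip_force: 15.0
```

```bash
python3 -c "
from h import *
z(3);snap('wrist','w4')"
```

```text
mean [ 0.4854 -0.262   0.0223 -1.1666] t 12.25 0.3399099337789865
```

View pics/w4.png

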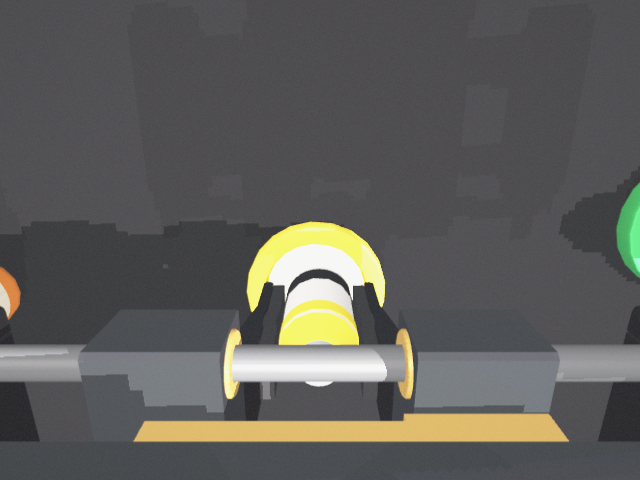

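The yellow objective (foot at about (319,285)) is centred over its dock (316,288). I lower the last 4 mm and then release.

jog_arm(moves=[0, 0, 0.004, 0, 0, 0, -0.8, 0, 0, 0.008, 0, 0, 0, -0.8, 0, 0, 0.011, 0, 0, 0, -0.8, 0, 0, 0.013, 0, 0, 0, -0.8, 0, 0, 0.014, 0, 0, 0, -0.8, 0, 0, 0.015, 0, 0, 0, -0.8, 0, 0, 0.015, 0, 0, 0, -0.8, 0, 0, 0.015, 0, 0, 0, -0.8])

```text
time: 13.3
position: [0.4848, -0.262, 0.0181]
tool_rot: [-0.002, 3.141, 0.001]
ft_force: [-3.2, 1.4, 7.7]
grip_width: 0.338
grip_force: 15.0
```

jog_arm(moves=[0, 0, 0, 0, 0, 0, -0.4, 0, 0, 0, 0, 0, 0, 0, 0, 0, 0, 0, 0, 0, 0.3, 0, 0, 0, 0, 0, 0, 0.3, 0, 0, -0.03, 0, 0, 0, 0.4, 0, 0, -0.15, 0, 0, 0, 1, 0, 0, -0.3, 0, 0, 0, 1, 0, 0, -0.45, 0, 0, 0, 1])

```text
time: 14.3
position: [0.4845, -0.262, 0.1539]
tool_rot: [-0.001, 3.141, -0.0]
ft_force: [1.4, -0.2, -0.3]
grip_width: 0.944
grip_force: 0.0
```

```bash
python3 -c "
from h import *
z(3); need(.603,-.071,.156)"
```

```text
mean [ 0.4874 -0.2636  0.1578  1.1187] t 14.45 0.9840191782498499
t 14.45 pos [ 0.4865 -0.2629  0.1553] shift [-0.389  0.639 -0.001] turn [-0.001  0.006  0.001] rows 3.6
```

jog_arm(moves=[-0.09, 0.17, 0, 0, 0, 0, 1, -0.18, 0.34, 0, 0, 0, 0, 1, -0.27, 0.51, 0, 0, 0, 0, 1, -0.32, 0.62, 0, 0, 0, 0, 1, -0.32, 0.64, 0, 0, 0, 0, 1, -0.32, 0.64, 0, 0, 0, 0, 1, -0.32, 0.64, 0, 0, 0, 0, 1, -0.32, 0.64, 0, 0, 0, 0, 1])

```text
time: 15.45
position: [0.5801, -0.0715, 0.1522]
tool_rot: [0.002, 3.141, -0.0]
ft_force: [-0.6, -0.2, 0.1]
grip_width: 0.997
grip_force: 0.0
```

```bash
python3 -c "
from h import *
z(2);im=snap('wrist','w5')
for k in blobs(im['pixels'],'blue',100):print(k,ray(im,k[0],k[1],.056))"
```

```text
mean [ 0.5802 -0.071   0.1522 -0.6961] t 15.55 1.0004556964985147
(81.2, 278.7, 4557.0) [ 0.60992019 -0.23479764  0.056     ]
(318.0, 265.3, 1433.0) [ 0.59995986 -0.07105078  0.056     ]
```

View pics/w5.png

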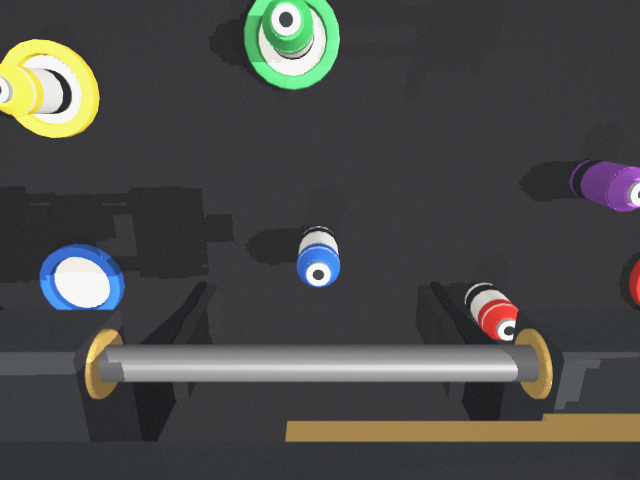

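Yellow stands inside its dock (48,90). Blue's nose is at (318,274), directly under the tool, so I descend and grip.

jog_arm(moves=[-0.075, 0, 0, 0, 0, 0, 1, -0.075, 0, 0.1, 0, 0, 0, 1, -0.075, 0, 0.22, 0, 0, 0, 1, -0.075, 0, 0.33, 0, 0, 0, 1, -0.075, 0, 0.42, 0, 0, 0, 1, -0.075, 0, 0.45, 0, 0, 0, 1, -0.075, 0, 0.45, 0, 0, 0, 1, -0.075, 0, 0.45, 0, 0, 0, 0])

```text
time: 16.6
position: [0.6041, -0.0699, 0.0185]
tool_rot: [-0.002, 3.139, 0.0]
ft_force: [0.7, 0.0, -0.4]
grip_width: 0.947
grip_force: 0.0
```

jog_arm(moves=[0, 0, 0, 0, 0, 0, -0.8, 0, 0, 0, 0, 0, 0, -0.8, 0, 0, 0, 0, 0, 0, -0.8, 0, 0, 0, 0, 0, 0, -0.8, 0, 0, 0, 0, 0, 0, -0.8, 0, 0, 0, 0, 0, 0, -0.8, 0, 0, 0, 0, 0, 0, -0.8, 0, 0, 0, 0, 0, 0, -0.8])

```text
time: 17.6
position: [0.603, -0.07, 0.0171]
tool_rot: [-0.002, 3.141, -0.0]
ft_force: [0.1, -0.6, 0.7]
grip_width: 0.34
grip_force: 15.0
```

```bash
python3 -c "
from h import *
z(3)"
```

```text
mean [ 0.603  -0.07    0.0171 -0.2891] t 17.75 0.3410543516638668
```

jog_arm(moves=[0, 0, -0.12, 0, 0, 0, -0.8, 0, 0, -0.3, 0, 0, 0, -0.8, -0.03, -0.12, -0.4, 0, 0, 0, -0.8, -0.07, -0.28, -0.4, 0, 0, 0, -0.8, -0.1, -0.4, -0.4, 0, 0, 0, -0.8, -0.1, -0.45, -0.4, 0, 0, 0, -0.8, -0.1, -0.45, -0.4, 0, 0, 0, -0.8, -0.1, -0.45, -0.4, 0, 0, 0, -0.8])

```text
time: 18.75
position: [0.6333, -0.2021, 0.1366]
tool_rot: [0.006, -3.141, -0.003]
ft_force: [0.3, 0.1, -1.4]
grip_width: 0.34
grip_force: 15.0
```

```bash
python3 -c "
from h import *
dock('blue',0);z(2)"
```

```text
mean [ 0.6334 -0.2023  0.1369 -1.6567] t 18.9 0.33875225126550634
white 567 380 [0. 1.] [0.7733 0.0124 0.004 ]
white 604 379 [ 3. 51.] [0.7724 0.0444 0.004 ]
white 596 365 [ 21. 110.] [0.7584 0.0346 0.004 ]
white 226 374 [ 4. 39.] [ 0.7681 -0.2805  0.004 ]
white 36 362 [27. 99.] [ 0.7576 -0.4411  0.004 ]
white 314 367 [ 41. 189.] [ 0.7609 -0.2052  0.004 ]
white 318 352 [77. 83.] [ 0.7468 -0.2019  0.004 ]
white 318 306 [67. 68.] [ 0.7031 -0.2021  0.004 ]
white 325 372 [114. 220.] [ 0.7661 -0.1964  0.004 ]
white 233 225 [57. 62.] [ 0.6352 -0.267   0.004 ]
white 207 37 [ 7. 25.] [ 0.5061 -0.2766  0.004 ]
white 270 13 [ 4. 25.] [ 0.4921 -0.2347  0.004 ]
white 225 14 [48. 64.] [ 0.4927 -0.2637  0.004 ]
blue (318.2, 332.3, 1595.5) [ 0.7241 -0.2022  0.01  ]
blue (210.2, 225.0, 1351.5) [ 0.6338 -0.2826  0.01  ]
blue (318.5, 313.8, 561.5) [ 0.7073 -0.202   0.01  ]
mean [ 0.6333 -0.2036  0.1372 -1.5   ] t 19.05 0.3404191442659252
```

jog_arm(moves=[-0.005, -0.12, 0, 0, 0, 0, -0.8, -0.005, -0.21, 0.05, 0, 0, 0, -0.8, -0.005, -0.21, 0.15, 0, 0, 0, -0.8, -0.005, -0.21, 0.25, 0, 0, 0, -0.8, -0.005, -0.21, 0.32, 0, 0, 0, -0.8, -0.005, -0.21, 0.36, 0, 0, 0, -0.8, -0.005, -0.21, 0.372, 0, 0, 0, -0.8, -0.005, -0.21, 0.375, 0, 0, 0, -0.8])

```text
time: 20.05
position: [0.6353, -0.268, 0.0254]
tool_rot: [-0.002, 3.14, -0.001]
ft_force: [-0.1, 0.1, -1.3]
grip_width: 0.341
grip_force: 15.0
```

```bash
python3 -c "
from h import *
z(3);snap('wrist','w6')"
```

```text
mean [ 0.6354 -0.268   0.0255 -0.7785] t 20.2 0.3379034664280306
```

View pics/w6.png

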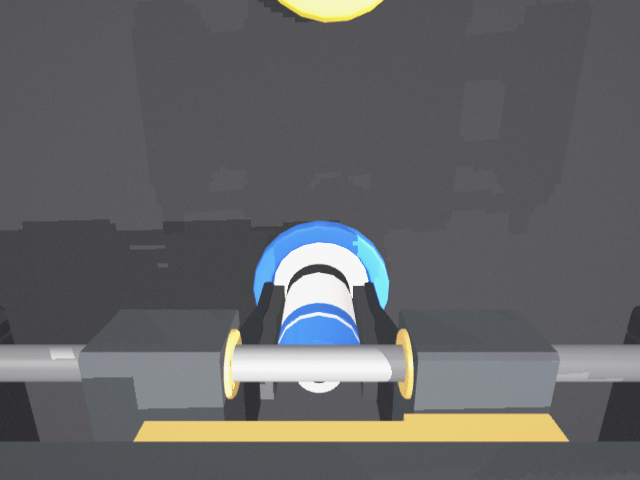

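Blue (foot at about (319,283)) is centred over its dock (321,287), so I lower it.

jog_arm(moves=[0, 0, 0.004, 0, 0, 0, -0.8, 0, 0, 0.008, 0, 0, 0, -0.8, 0, 0, 0.011, 0, 0, 0, -0.8, 0, 0, 0.013, 0, 0, 0, -0.8, 0, 0, 0.0145, 0, 0, 0, -0.8, 0, 0, 0.016, 0, 0, 0, -0.8, 0, 0, 0.016, 0, 0, 0, -0.8, 0, 0, 0.016, 0, 0, 0, -0.8])

```text
time: 21.25
position: [0.6348, -0.2677, 0.0211]
tool_rot: [-0.002, 3.141, 0.001]
ft_force: [-2.9, 2.8, 6.6]
grip_width: 0.339
grip_force: 15.0
```

jog_arm(moves=[0, 0, 0, 0, 0, 0, -0.4, 0, 0, 0, 0, 0, 0, 0, 0, 0, 0, 0, 0, 0, 0.3, 0, 0, 0, 0, 0, 0, 0.3, 0, 0, -0.03, 0, 0, 0, 0.4, 0, 0, -0.15, 0, 0, 0, 1, 0, 0, -0.3, 0, 0, 0, 1, 0, 0, -0.45, 0, 0, 0, 1])

```text
time: 22.25
position: [0.6347, -0.2679, 0.1567]
tool_rot: [-0.002, 3.141, -0.0]
ft_force: [0.1, -0.3, 0.1]
grip_width: 0.944
grip_force: 0.0
```

```bash
python3 -c "
from h import *
z(3); need(.63,.069,.156)"
```

```text
mean [ 0.6374 -0.2695  0.1617  0.9845] t 22.4 0.9867696515849909
t 22.4 pos [ 0.6366 -0.269   0.159 ] shift [0.021 1.127 0.007] turn [-0.002  0.006  0.001] rows 5.4
```

jog_arm(moves=[0.02, 0.2, 0, 0, 0, 0, 1, 0.02, 0.4, 0, 0, 0, 0, 1, 0.02, 0.6, 0, 0, 0, 0, 1, 0.02, 0.8, 0, 0, 0, 0, 1, 0.02, 0.95, 0, 0, 0, 0, 1, 0.02, 1, 0, 0, 0, 0, 1, 0.02, 1, 0, 0, 0, 0, 1, 0.02, 1, 0, 0, 0, 0, 1])

```text
time: 23.4
position: [0.6283, 0.0292, 0.1546]
tool_rot: [-0.003, -3.141, 0.002]
ft_force: [-0.5, -1.0, 0.4]
grip_width: 1.003
grip_force: 0.0
```

```bash
python3 -c "
from h import *
z(2);im=snap('wrist','w7')
for k in blobs(im['pixels'],'red',100):print(k,ray(im,k[0],k[1],.045))"
```

```text
mean [ 0.6284  0.0292  0.1548 -0.6933] t 23.5 1.0007411863567126
(370.6, 255.3, 802.5) [0.64597196 0.06659627 0.045     ]
(540.1, 222.2, 742.0) [0.6215954  0.18360993 0.045     ]
(584.3, 224.2, 379.0) [0.62310079 0.21464108 0.045     ]
```

View pics/w7.png

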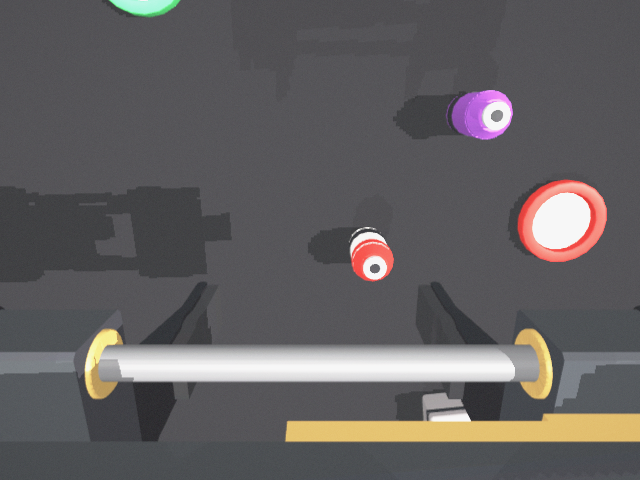

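Red's nose is at (374,268), the red dock at (562,220) and purple at (487,115), well clear.

```bash
python3 -c "
from h import *
im=snap('wrist'); p=ray(im,374.5,268,.052); print(p,ray(im,562,220,.008)); need(p[0],p[1],.013)"
```

```text
[0.65289121 0.0692237  0.052     ] [0.63043929 0.22208166 0.008     ]
t 23.6 pos [0.6284 0.0303 0.1548] shift [-0.081  0.13   0.473] turn [-0.     0.    -0.002] rows 2.4
```

jog_arm(moves=[-0.08, 0.13, 0, 0, 0, 0, 1, -0.08, 0.13, 0.1, 0, 0, 0, 1, -0.08, 0.13, 0.22, 0, 0, 0, 1, -0.08, 0.13, 0.34, 0, 0, 0, 1, -0.08, 0.13, 0.43, 0, 0, 0, 1, -0.08, 0.13, 0.473, 0, 0, 0, 1, -0.08, 0.13, 0.473, 0, 0, 0, 1, -0.08, 0.13, 0.473, 0, 0, 0, 0])

```text
time: 24.6
position: [0.6535, 0.0712, 0.0143]
tool_rot: [-0.001, 3.139, 0.001]
ft_force: [0.9, -0.9, 0.1]
grip_width: 0.947
grip_force: 0.0
```

jog_arm(moves=[0, 0, 0, 0, 0, 0, -0.8, 0, 0, 0, 0, 0, 0, -0.8, 0, 0, 0, 0, 0, 0, -0.8, 0, 0, 0, 0, 0, 0, -0.8, 0, 0, 0, 0, 0, 0, -0.8, 0, 0, 0, 0, 0, 0, -0.8, 0, 0, 0, 0, 0, 0, -0.8, 0, 0, 0, 0, 0, 0, -0.8])

```text
time: 25.6
position: [0.6523, 0.071, 0.0129]
tool_rot: [-0.002, 3.142, -0.0]
ft_force: [-0.1, -0.7, -0.6]
grip_width: 0.34
grip_force: 15.0
```

```bash
python3 -c "
from h import *
z(3)"
```

```text
mean [0.6523 0.0711 0.0129 0.2502] t 25.75 0.33693173438326435
```

jog_arm(moves=[0, 0, -0.12, 0, 0, 0, -0.8, 0, 0, -0.3, 0, 0, 0, -0.8, 0.03, 0.1, -0.4, 0, 0, 0, -0.8, 0.06, 0.22, -0.4, 0, 0, 0, -0.8, 0.07, 0.31, -0.4, 0, 0, 0, -0.8, 0.07, 0.31, -0.4, 0, 0, 0, -0.8, 0.07, 0.31, -0.4, 0, 0, 0, -0.8, 0.07, 0.31, -0.4, 0, 0, 0, -0.8])

```text
time: 26.75
position: [0.6315, 0.1623, 0.1328]
tool_rot: [0.002, 3.142, -0.001]
ft_force: [0.6, -1.1, -1.1]
grip_width: 0.341
grip_force: 15.0
```

```bash
python3 -c "
from h import *
dock('red',0);z(2)"
```

```text
mean [ 0.6315  0.1628  0.1328 -1.4735] t 26.9 0.33759149160434476
white 333 411 [ 15. 133.] [0.8013 0.1759 0.004 ]
white 595 366 [27. 98.] [0.7556 0.3953 0.004 ]
white 227 373 [ 5. 40.] [0.762  0.0856 0.004 ]
white 311 365 [ 35. 219.] [0.754  0.1567 0.004 ]
white 39 362 [ 29. 100.] [ 0.7516 -0.0705  0.004 ]
white 318 340 [10. 39.] [0.7301 0.1628 0.004 ]
white 319 358 [ 93. 107.] [0.7475 0.164  0.004 ]
white 318 319 [69. 78.] [0.7111 0.1628 0.004 ]
white 331 691 [227. 849.] [1.2021 0.1777 0.004 ]
white 398 225 [58. 63.] [0.6319 0.2224 0.004 ]
white 276 111 [29. 30.] [0.5507 0.1342 0.004 ]
red (318.4, 326.4, 1957.0) [0.7142 0.1631 0.01  ]
red (401.2, 232.5, 1457.0) [0.636 0.224 0.01 ]
red (318.1, 304.7, 496.5) [0.695  0.1629 0.01  ]
mean [ 0.6313  0.1637  0.1329 -1.6358] t 27.05 0.33767738525956337
```

jog_arm(moves=[0, 0.12, 0, 0, 0, 0, -0.8, 0, 0.2, 0.05, 0, 0, 0, -0.8, 0, 0.2, 0.15, 0, 0, 0, -0.8, 0, 0.2, 0.25, 0, 0, 0, -0.8, 0, 0.2, 0.32, 0, 0, 0, -0.8, 0, 0.2, 0.36, 0, 0, 0, -0.8, 0, 0.2, 0.372, 0, 0, 0, -0.8, 0, 0.2, 0.375, 0, 0, 0, -0.8])

```text
time: 28.05
position: [0.6318, 0.2244, 0.0211]
tool_rot: [-0.002, 3.14, 0.001]
ft_force: [0.6, 0.5, -1.7]
grip_width: 0.341
grip_force: 15.0
```

```bash
python3 -c "
from h import *
z(3);snap('wrist','w8')"
```

```text
mean [ 0.6319  0.2245  0.0214 -1.3304] t 28.2 0.3405517263702159
```

View pics/w8.png

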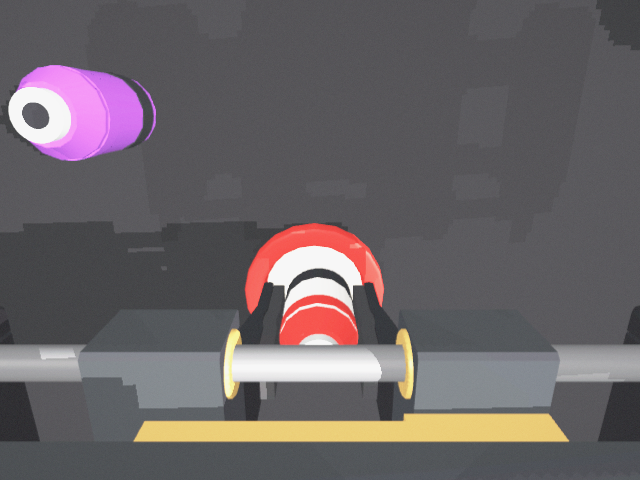

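Red (319,285) is over its dock (315,289), about 2 mm to the right of centre. I lower it with a small correction.

jog_arm(moves=[0, -0.006, 0.004, 0, 0, 0, -0.8, 0, -0.006, 0.008, 0, 0, 0, -0.8, 0, -0.006, 0.011, 0, 0, 0, -0.8, 0, -0.006, 0.013, 0, 0, 0, -0.8, 0, -0.006, 0.0145, 0, 0, 0, -0.8, 0, -0.006, 0.016, 0, 0, 0, -0.8, 0, -0.006, 0.016, 0, 0, 0, -0.8, 0, -0.006, 0.016, 0, 0, 0, -0.8])

```text
time: 29.25
position: [0.6311, 0.2225, 0.0168]
tool_rot: [0.002, -3.141, -0.001]
ft_force: [-3.1, -1.4, 8.3]
grip_width: 0.344
grip_force: 15.0
```

jog_arm(moves=[0, 0, 0, 0, 0, 0, -0.4, 0, 0, 0, 0, 0, 0, 0, 0, 0, 0, 0, 0, 0, 0.3, 0, 0, 0, 0, 0, 0, 0.3, 0, 0, -0.03, 0, 0, 0, 0.4, 0, 0, -0.15, 0, 0, 0, 0.4, 0, 0, -0.3, 0, 0, 0, 0.4, 0, 0, -0.45, 0, 0, 0, 0.4])

```text
time: 30.25
position: [0.6312, 0.2224, 0.1525]
tool_rot: [-0.002, 3.141, 0.0]
ft_force: [0.3, 0.7, -0.9]
grip_width: 0.7
grip_force: 0.0
```

jog_arm(moves=[0, 0, -0.1, 0, 0, 0, 0.4, 0, 0.15, -0.2, 0, 0, 0, 0.4, 0, 0.3, -0.2, 0, 0, 0, 0.4, 0, 0.45, -0.2, 0, 0, 0, 0.4, 0, 0.5, -0.2, 0, 0, 0, 0.4, 0, 0.5, -0.2, 0, 0, 0, 0.4, 0, 0.5, -0.2, 0, 0, 0, 0.4, 0, 0.5, -0.2, 0, 0, 0, 0.4])

```text
time: 31.25
position: [0.6318, 0.3701, 0.2111]
tool_rot: [0.003, 3.141, -0.001]
ft_force: [-0.1, 0.5, 0.3]
grip_width: 0.702
grip_force: 0.0
```

```bash
python3 -c "
from h import *
t=snap('top','top9');s=snap('scene','scene9')
a=cv2.resize(s['pixels'][160:360,160:540],None,fx=2.1,fy=2.1)
cv2.imwrite('pics/s9.png',a[:,:,::-1])"
```

```text
(no output)
```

View pics/top9.png

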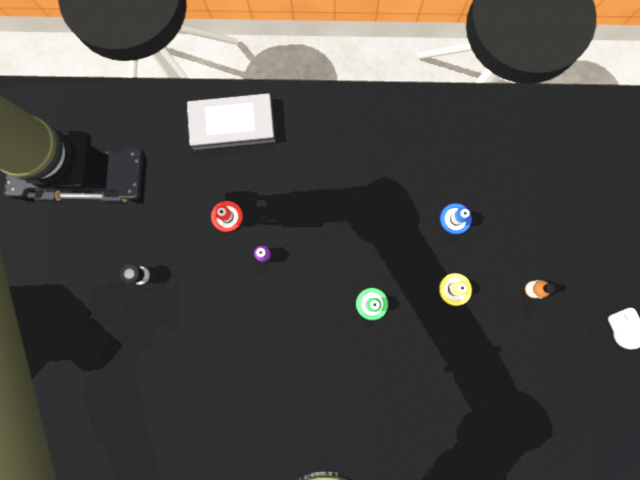

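View pics/s9.png

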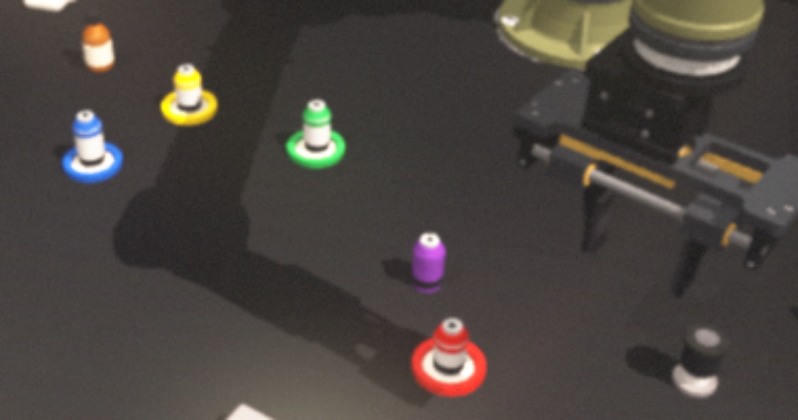

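All four objectives stand upright in their own docks: red (227,216), blue (456,219), yellow (455,290) and green (372,304). The eyepiece (135,273), bottle (540,289) and purple look-alike (262,254) have not moved, and the gripper is clear of everything.

```bash
python3 -c "
from bench import ctrl
print(ctrl.close_job())"
```

```text
the job is handed in; nothing more can be done
None
```

All four objectives were set down upright in the docks of their own colours and released. The eyepiece, the lens-cleaner bottle and the purple look-alike were left where they stood, and the job was handed in at about 31 s.

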